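Shut the vinegar, then open the child-safe drain opener

ROBOT

A 6-joint arm with a two-finger parallel gripper is mounted at the origin on the work surface. World frame = base frame: x ahead of the robot, y to its left, z up, the work surface at z = 0. Lengths are in m, angles in rad, forces in N, time in s.
With the tool pointing down it reaches from about 0.4 to 0.825 m from the base axis. Payload 7 kg.
Tool frame: the origin (TCP) lies at the very end of the fingers, on their centre line; the grasp point (between the pads) lies 19 mm behind it; z points along the fingers, y is the line along which they close (so a half turn about z gives the same grasp; the last joint's range is limited). The gripper opens to 88 mm and grips with 3 to 60 N. Pads are 19 mm wide; open, the fingers measure 130 mm over their backs; the gripper's body (78 mm by 193 mm) begins 47 mm behind the grasp point.
Start: joints at [-0.826, 0.359, 0.012, 0, -1.224, -0.288], TCP at [0.298, -0.606, 0.227] pointing down, gripper open.
Joint ranges: [-3.07, 3.07], [-1.43, 2.12], [-1.02, 1.25], [-3.03, 1.67], [-3.05, -0], [-3.03, 3.03]. Speed limits (rad/s): [2.39, 2.39, 3.01, 3.14, 3.14, 3.14].

INTERFACE

Orientations are given as a rotation vector (axis times angle).
In Python, from plant import arm gives the robot as it stands.
- The arm moves only by the tool arm_command, never from a script. Its argument "moves" is a list of rows, each an object of numbers: "x", "y", "z": the shift along the tool's x, y, z in m; "rx", "ry", "rz": the turn, a rotation vector about the tool's x, y, z in degrees; "gripper": the opening, from 0 (shut) to 1 (fully open). A call has 1 to 20 rows; each row shifts and turns the commanded pose from where the row before left it, along the tool's axes as they then stand; what a row does not reach is not made up. A row lasts 1/8 s, in which the tool goes at most 62.5 mm and 10.7 degrees, less where a joint would pass 70% of its speed; a pose out of reach is approached as far as the arm can. A call with a gripper value outside its range is refused whole. The fingers move at their own pace and stop on an object; "squeeze" is the grip in N (left out, the last holds). Time passes only in rows, so rows that do not move let the fingers close. It gives the time, the measured TCP pose, the force, the opening and the grip force at its end, in the units of the state.
- arm.read_state(): the state, without advancing time (a new reading comes with each control period).
- arm.read_camera(name): name is "scene" or "side" or "wrist"; returns a dict with "img" (384x512x3 uint8, red, green, blue), "fx", "fy", "cx", "cy" (pixels), "R" (3x3) and "t" (3): a world point X has camera coordinates R X + t. Camera axes: x right, y down, z forward; pixel columns grow to the right and rows downward; lengths in m; the calibration is good to about 2 mm. A picture is of the moment at which its call begins. There is no depth.
- arm.finish_job(): hands the job in; it is judged then, once.
The state is a dict: "time": time; "joint_positions": joint angles; "qvel": joint speeds; "joint_torque": joint torques, N m; "ee_pos": TCP position; "tcp_rot": TCP orientation; "wrist_force": force on the tool from outside, world axes, zero at the start; "ft_torque": the same for the moment, N m; "opening": finger opening in m; "grip_force": force on a finger pad.
Only numpy, scipy, OpenCV 4.12 (cv2) and the standard library are available. Lean on these libraries where they do the work, as an engineer would, in place of code of your own. Each camera call takes 0.05 s, during which the arm holds its last target. There are 200 camera calls.

TASK

The drain opener beside the sink must not be opened while the vinegar jug is: first screw the jug's loose cap fully down tight (clockwise) and let go of it. Then take the drain opener's safety cap, press it down, turn it counterclockwise until it is free and lift it straight off, with the bottle left standing on the counter about where it is. Finish while still holding the cap in the gripper, upright and still, about 8 cm above the open mouth of its bottle; leave everything else on the counter where it stands.

Things in the scene. Friction and masses are not known exactly. Their poses are not given: they have to be found in the camera images.
- jug: vinegar jug: round off-white plastic, 104 mm across, a loop handle on its +x side reaching 80 mm from its axis, small ribbed white screw cap on its narrow neck. Full, does not shift. Origin: centre of its underside on the counter; z up along the axis of jug and cap. The shoulder is 200 mm up at the neck and falls away outwards.
- jug_cap (a joint): turn of the jug's screw cap on its thread, rad: 0 = screwed fully down, tight (hard stop); larger = unscrewed, i.e. turned counterclockwise seen from above. Starts loosened by 0.7 to 1.2, stays where it is left, takes about 0.1 Nm to turn. Close it clockwise seen from above. It rises 1.9 mm per rad along the thread and cannot be pulled off.
- jug_cap_top (a point): centre of the top face of the jug's screw cap, which is 39 mm across and 26 mm tall; 244 mm above the counter when tight
- bottle: bottle of drain opener: plain grey cylinder, 76 mm across, 128 mm to its shoulder, paper label, wide white ribbed safety cap, no handle. Loose, about 0.55 kg. Origin: centre of its underside; z up along its axis. With the cap off, the neck (34 mm across, three lugs on it out to 46 mm) stands up to 150 mm.
- neck_top (a point): centre of the bottle's open mouth, on the bottle's axis, 150 mm above its underside
- cap: push-and-turn safety cap of the drain opener: white, ribbed, round, 54 mm across, 36 mm tall, 40 g. Origin: centre of its lower rim; z up along its axis. Locked at first: its lower rim is 137 mm and its top 173 mm above the bottle's underside, its x axis along the bottle's x axis. Unpressed it does not turn; lifted while locked it takes the bottle with it.
- cap_top (a point): centre of the safety cap's top face. A spring holds the cap up in hooks on the neck: pressed down 4 mm or more (11 N; it bottoms at 5.5 mm, 13 N) it clears them. Kept pressed and turned counterclockwise seen from above, it is free to lift from 30 to 90 degrees past locked (60 is the middle, a stop at 90). Pressed, its rim is still 3 mm above the shoulder.
- mug: bystander: white mug, 82 mm across, 95 mm tall; origin at the centre of its underside
- bowl: bystander: blue cereal bowl, 130 mm across, 55 mm tall; origin at the centre of its underside
- strainer: bystander: steel sink strainer basket, 80 mm across, 33 mm tall; origin at the centre of its underside
- soap: bystander: amber pump bottle of hand soap, 64 mm across, 182 mm tall; origin at the centre of its underside
- brush: bystander: wooden dish brush lying bristles down, 225 mm long; origin at the centre of its underside
- spice: bystander: small spice jar, 44 mm across, 95 mm tall; origin at the centre of its underside
There are look-alikes about, which are no part of the job. What is shaped like the cap but purple is not meant.

How it is judged:
By the outcome, as a careful person would: the job done as asked, in the order asked, and still so for the second after the job is handed in, while the arm keeps its last pose, push and grip.
It also fails if it takes over 48 s, if anything falls off the work surface, if the arm or the gripper's body presses on something with over 40 N, if the wrist force passes 120 N, or if a joint passes its speed limit or range.

## Working session

There is one attempt and no reset: what is moved stays moved. The work goes in short steps, Python scripts to look and compute and a tool call to move; the robot and the scene stay as the last step left them, time stands still between calls to the robot, and variables do not carry over. Pictures are saved under pics/ and viewed, at most 10 in all, crops included, and the job is handed in when it is done.

Besides the shell and the picture viewer there is one more tool, called after "Request:" by a JSON object that holds its "fn" and its "kwargs". arm_command: Moves the arm, as the interface text tells. Its arguments: {"type":"object","properties":{"moves":{"type":"array","items":{"type":"object","properties":{"x":{"type":"number"},"y":{"type":"number"},"z":{"type":"number"},"rx":{"type":"number"},"ry":{"type":"number"},"rz":{"type":"number"},"gripper":{"type":"number"}}}},"squeeze":{"type":"number"}},"required":["moves"]}

```bash
mkdir -p pics; python3 - <<'E'
from plant import arm
import cv2,numpy as np,pickle
d={}
for n in("scene","side","wrist"):
    c=arm.read_camera(n);d[n]=c;print(n,c["fx"],c["cx"],c["cy"],(-c["R"].T@c["t"]).round(3),c["R"][2].round(2))
    if n!="wrist": cv2.imwrite(f"pics/{n}0.png",cv2.resize(c["img"][:,:,::-1],(800,600)))
pickle.dump(d,open("d0.pkl","wb"))
print(arm.read_state())
E
```

```text
scene 497.283496814877 261.1648611445106 190.07159143203083 [ 0.939 -0.652  1.2  ] [-0.27  0.47 -0.84]
side 424.5382413214437 255.51379417040454 187.35612989916712 [0.14  0.767 0.861] [ 0.37 -0.72 -0.6 ]
wrist 336.07311762811423 256.02800176478735 191.97978661258875 [ 0.235 -0.635  0.383] [ 0.23  0.12 -0.97]
{'time': 0.15, 'joint_positions': array([-8.25927651e-01,  3.59231084e-01,  1.12858616e-02, -2.25550404e-04,
       -1.22407681e+00, -2.88092789e-01]), 'qvel': array([ 2.56686416e-04, -3.66119985e-03,  2.53420776e-03,  3.23164185e-06,
       -1.02301199e-04, -1.59087801e-04]), 'joint_torque': array([ 1.24684215e-03, -5.83274996e+01,  2.93291098e+01,  7.00121820e+00,
        8.84507142e-03, -1.06072685e-04]), 'ee_pos': array([ 0.29752614, -0.60550101,  0.2258447 ]), 'tcp_rot': array([ 7.11067664e-01, -3.05963063e+00, -1.83846622e-03]), 'wrist_force': array([ 0.02767186,  0.43156008, -0.44948614]), 'ft_torque': array([ 0.03557382, -0.00289979, -0.01503571]), 'grip_force': 0.0, 'opening': 0.08753897055361508}
```

View pics/scene0.png

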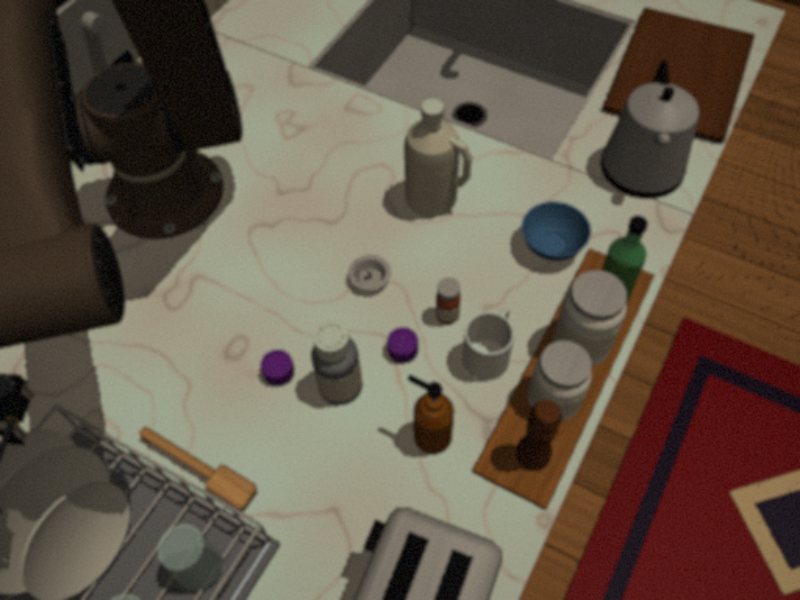

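View pics/side0.png

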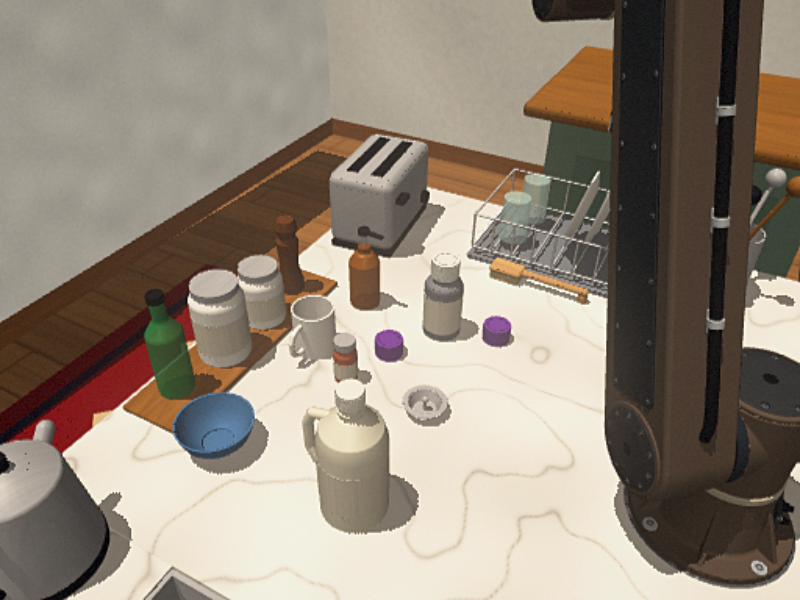

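Scene view (800x600): jug cap at (432,108), drain-opener cap at (332,340). Side view: jug cap at (350,398), drain cap at (446,266). The two purple caps lie beside the bottle. I'll enlarge the caps to get accurate positions.

```bash
cat > h.py <<'E'
import numpy as np
def proj(c,X):
    p=c["R"]@np.array(X)+c["t"]; return np.array([c["fx"]*p[0]/p[2]+c["cx"],c["fy"]*p[1]/p[2]+c["cy"]])
def plane(c,uv,z):
    d=c["R"].T@np.array([(uv[0]-c["cx"])/c["fx"],(uv[1]-c["cy"])/c["fy"],1]);o=-c["R"].T@c["t"]
    return o+d*(z-o[2])/d[2]
def tri(cs,uvs):
    A=np.zeros((3,3));b=np.zeros(3)
    for c,uv in zip(cs,uvs):
        o=-c["R"].T@c["t"];d=plane(c,uv,0)-o;d/=np.linalg.norm(d);M=np.eye(3)-np.outer(d,d);A+=M;b+=M@o
    return np.linalg.solve(A,b)
E
python3 - <<'E'
import pickle,cv2,numpy as np
from h import *
d=pickle.load(open("d0.pkl","rb"));S,T=d["scene"],d["side"]
P={"jug":((432,106),(350,393)),"bot":((330,335),(446,260))}
rows=[]
for n,(a,b) in P.items():
    a=np.array(a)*.64;b=np.array(b)*.64
    print(n,tri([S,T],[a,b]))
    r=[]
    for c,u in((S,a),(T,b)):
        x,y=int(u[0])-25,int(u[1])-14; print(x,y)
        r.append(cv2.resize(c["img"][y:y+36,x:x+50],None,fx=8,fy=8,interpolation=0))
    rows.append(np.hstack(r))
cv2.imwrite("pics/crop.png",np.vstack(rows)[:,:,::-1])
E
```

```text
jug [0.47616241 0.24708847 0.24022311]
251 53
199 237
bot [ 0.53619423 -0.19674625  0.16987386]
186 200
260 152
```

View pics/crop.png

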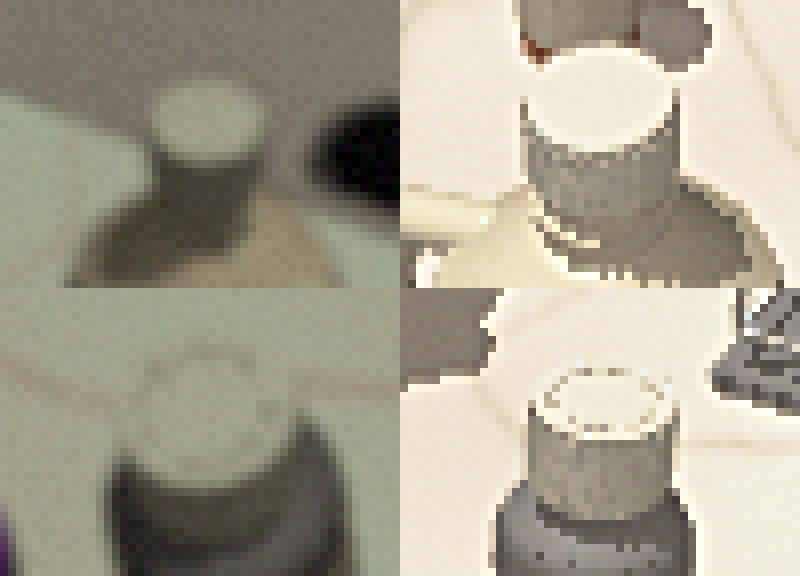

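Crops: the top faces are centred at scene (276.5,67.8) and side (223.5,248.8) for the jug, and at scene (211.6,216) and side (285,166) for the bottle, in 512-px pixels.

```bash
python3 - <<'E'
import pickle
from h import *
d=pickle.load(open("d0.pkl","rb"));S,T=d["scene"],d["side"]
for n,a,b,z in(("jug",(276.5,67.75),(223.5,248.8),.246),("bot",(211.6,216),(285,166),.173)):
    print(n,tri([S,T],[a,b]),plane(S,a,z),plane(T,b,z))
from plant import arm
from scipy.spatial.transform import Rotation as R
print(R.from_rotvec(arm.read_state()["tcp_rot"]).as_matrix().round(4))
# bystanders
for n,u in(("mug",(488,345)),("soap",(434,430)),("spice",(448,300)),("bowl",(556,235)),("purp1",(403,345)),("purp2",(277,367)),("strainer",(369,275)),("handle",(465,160))):
    print(n,plane(S,np.array(u)*.64,.03)[:2].round(3))
E
```

```text
jug [0.47842615 0.24401632 0.24417946] [0.47985639 0.24267003 0.246     ] [0.47684183 0.24526033 0.246     ]
bot [ 0.53888788 -0.19956274  0.16876224] [ 0.54136317 -0.2010633   0.173     ] [ 0.53573746 -0.19422872  0.173     ]
[[-8.975e-01 -4.410e-01 -7.000e-04]
 [-4.410e-01  8.975e-01  1.000e-03]
 [ 1.000e-04  1.200e-03 -1.000e+00]]
mug [ 0.732 -0.022]
soap [ 0.724 -0.205]
spice [0.63  0.027]
bowl [0.742 0.252]
purp1 [ 0.604 -0.092]
purp2 [ 0.436 -0.231]
strainer [0.478 0.006]
handle [0.506 0.34 ]
```

Request:
{"fn": "arm_command", "kwargs": {"moves": [{"z":-0.012,"rz":-10},{"z":-0.012,"rz":-10},{"z":-0.012,"rz":-10},{"z":-0.012,"rz":-10},{"z":-0.012,"rz":-10},{"z":-0.012,"rz":-10},{"z":-0.012,"rz":-10},{"z":-0.01,"rz":-10},{"rz":-10},{"x":-0.0325,"y":-0.0494},{"x":-0.0325,"y":-0.0494},{"x":-0.0325,"y":-0.0494},{"x":-0.0325,"y":-0.0494},{"x":-0.0325,"y":-0.0494},{"x":-0.0325,"y":-0.0494},{"x":-0.0325,"y":-0.0494},{"x":-0.0325,"y":-0.0494},{}]}}

```text
validation failed for argument at $.mo...
```

```bash
cat >> h.py <<'E'
from scipy.spatial.transform import Rotation as Ro
def delta(s,target):
    M=Ro.from_rotvec(s["tcp_rot"]).as_matrix(); return M.T@(np.array(target)-s["ee_pos"])
E
cat > look.py <<'E'
import sys,cv2,pickle
from plant import arm
from h import *
n,cam=sys.argv[1],sys.argv[2]
c=arm.read_camera(cam);s=arm.read_state();pickle.dump((c,s),open(n+".pkl","wb"))
cv2.imwrite(f"pics/{n}.png",cv2.resize(c["img"][:,:,::-1],(800,600)))
print(s["ee_pos"].round(4),s["joint_positions"].round(3),s["time"])
for nm,t in(("bot",(.5385,-.198,.173)),("jug",(.478,.244,.246))): print(nm,delta(s,t).round(4),"px800",(proj(c,t)/.64).round(0))
E
python3 look.py w1 wrist
```

```text
[ 0.2976 -0.6055  0.226 ] [-0.826  0.359  0.011 -0.    -1.224 -0.288] 0.2
bot [-0.396   0.2594  0.0532] px800 [817. 937.]
jug [-0.5366  0.6829 -0.0194] px800 [1626. 1287.]
```

View pics/w1.png

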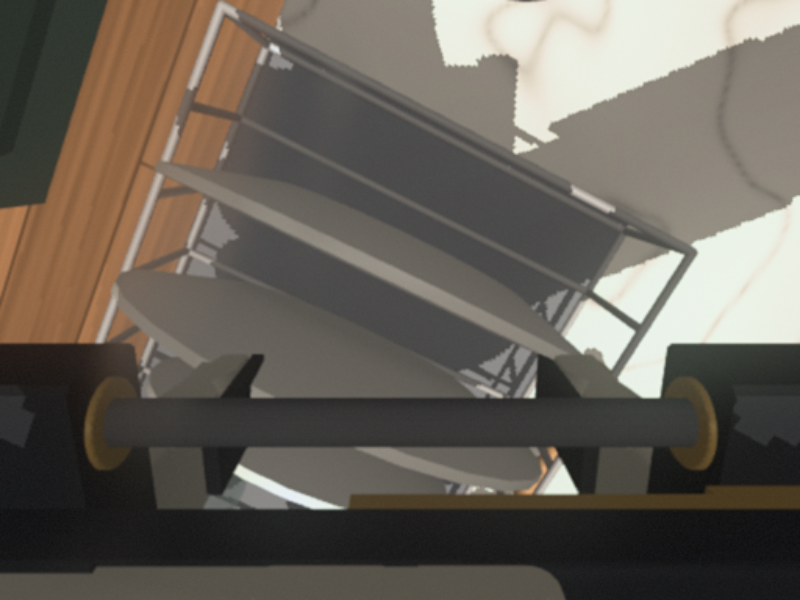

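The call was refused, probably because of the empty row, so this picture only shows the dish rack at the start pose. I'll resend with an explicit zero row.

Request:
{"fn": "arm_command", "kwargs": {"moves": [{"z":-0.012,"rz":-10},{"z":-0.012,"rz":-10},{"z":-0.012,"rz":-10},{"z":-0.012,"rz":-10},{"z":-0.012,"rz":-10},{"z":-0.012,"rz":-10},{"z":-0.012,"rz":-10},{"z":-0.01,"rz":-10},{"rz":-10},{"x":-0.0325,"y":-0.0494},{"x":-0.0325,"y":-0.0494},{"x":-0.0325,"y":-0.0494},{"x":-0.0325,"y":-0.0494},{"x":-0.0325,"y":-0.0494},{"x":-0.0325,"y":-0.0494},{"x":-0.0325,"y":-0.0494},{"x":-0.0325,"y":-0.0494},{"x":0}]}}

```text
validation failed for argument at $.mo...
```

Request:
{"fn": "arm_command", "kwargs": {"moves": [{"x":0,"y":0,"z":-0.012,"rx":0,"ry":0,"rz":-10,"gripper":1}]}}

```text
time: 0.32
ee_pos: [0.2973, -0.6051, 0.2373]
tcp_rot: [0.98, -2.984, -0.004]
wrist_force: [0.2, -0.3, -0.6]
opening: 0.0875
grip_force: 0.0
```

All seven fields are needed in each row.

Request:
{"fn": "arm_command", "kwargs": {"moves": [{"x":0,"y":0,"z":-0.012,"rx":0,"ry":0,"rz":-10,"gripper":1},{"x":0,"y":0,"z":-0.012,"rx":0,"ry":0,"rz":-10,"gripper":1},{"x":0,"y":0,"z":-0.012,"rx":0,"ry":0,"rz":-10,"gripper":1},{"x":0,"y":0,"z":-0.012,"rx":0,"ry":0,"rz":-10,"gripper":1},{"x":0,"y":0,"z":-0.012,"rx":0,"ry":0,"rz":-10,"gripper":1},{"x":0,"y":0,"z":-0.012,"rx":0,"ry":0,"rz":-10,"gripper":1},{"x":0,"y":0,"z":-0.01,"rx":0,"ry":0,"rz":-10,"gripper":1},{"x":0,"y":0,"z":0,"rx":0,"ry":0,"rz":-10,"gripper":1},{"x":-0.0325,"y":-0.0494,"z":0,"rx":0,"ry":0,"rz":0,"gripper":1},{"x":-0.0325,"y":-0.0494,"z":0,"rx":0,"ry":0,"rz":0,"gripper":1},{"x":-0.0325,"y":-0.0494,"z":0,"rx":0,"ry":0,"rz":0,"gripper":1},{"x":-0.0325,"y":-0.0494,"z":0,"rx":0,"ry":0,"rz":0,"gripper":1},{"x":-0.0325,"y":-0.0494,"z":0,"rx":0,"ry":0,"rz":0,"gripper":1},{"x":-0.0325,"y":-0.0494,"z":0,"rx":0,"ry":0,"rz":0,"gripper":1},{"x":-0.0325,"y":-0.0494,"z":0,"rx":0,"ry":0,"rz":0,"gripper":1},{"x":-0.0325,"y":-0.0494,"z":0,"rx":0,"ry":0,"rz":0,"gripper":1},{"x":0,"y":0,"z":0,"rx":0,"ry":0,"rz":0,"gripper":1}]}}

```text
time: 2.45
ee_pos: [0.5392, -0.1948, 0.32]
tcp_rot: [-2.67, 1.655, 0.001]
wrist_force: [-0.2, 0.1, -0.8]
opening: 0.0873
grip_force: 0.0
```

```bash
python3 look.py w2 wrist
```

```text
[ 0.5384 -0.1964  0.3201] [-0.009  0.145 -0.064 -0.    -1.363  0.469] 2.5
bot [0.0016 0.0005 0.1471] px800 [405. 274.]
jug [-0.4214 -0.1415  0.0742] px800 [191. 915.]
```

View pics/w2.png

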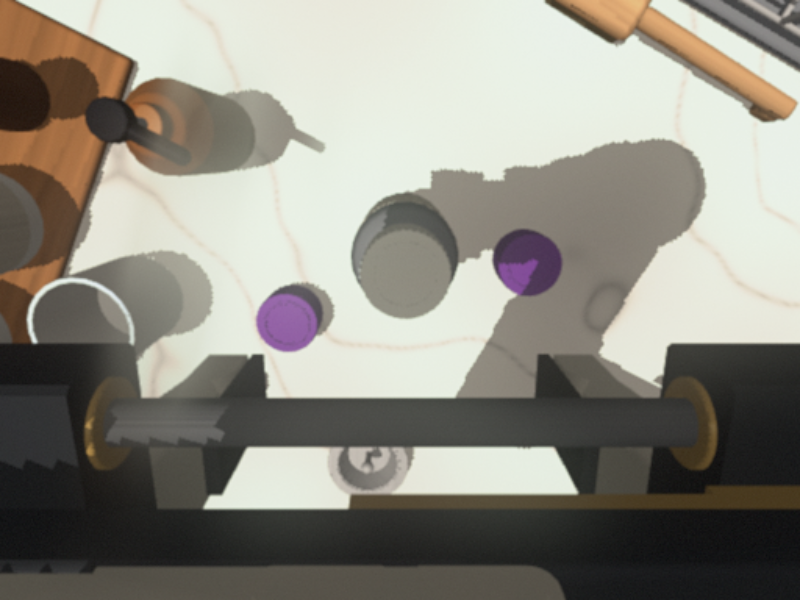

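The safety cap top is centred at about (406,274), within a pixel of the prediction, so the bottle position is confirmed. Next is the jug.

Request:
{"fn": "arm_command", "kwargs": {"moves": [{"x":-0.0468,"y":-0.0157,"z":0,"rx":0,"ry":0,"rz":0,"gripper":1},{"x":-0.0468,"y":-0.0157,"z":0,"rx":0,"ry":0,"rz":0,"gripper":1},{"x":-0.0468,"y":-0.0157,"z":0,"rx":0,"ry":0,"rz":0,"gripper":1},{"x":-0.0468,"y":-0.0157,"z":0,"rx":0,"ry":0,"rz":0,"gripper":1},{"x":-0.0468,"y":-0.0157,"z":0,"rx":0,"ry":0,"rz":0,"gripper":1},{"x":-0.0468,"y":-0.0157,"z":0,"rx":0,"ry":0,"rz":0,"gripper":1},{"x":-0.0468,"y":-0.0157,"z":0,"rx":0,"ry":0,"rz":0,"gripper":1},{"x":-0.0468,"y":-0.0157,"z":0,"rx":0,"ry":0,"rz":0,"gripper":1},{"x":-0.0468,"y":-0.0157,"z":0,"rx":0,"ry":0,"rz":0,"gripper":1},{"x":0,"y":0,"z":0,"rx":0,"ry":0,"rz":0,"gripper":1},{"x":0,"y":0,"z":0,"rx":0,"ry":0,"rz":0,"gripper":1}]}}

```text
time: 3.88
ee_pos: [0.4789, 0.2413, 0.3205]
tcp_rot: [2.666, -1.661, 0.0]
wrist_force: [0.4, 0.1, 0.5]
opening: 0.0879
grip_force: 0.0
```

```bash
python3 look.py w3 wrist
```

```text
[0.479  0.241  0.3206] [ 0.832  0.08  -0.137  0.    -1.354 -0.376] 3.925
bot [0.4203 0.1397 0.1477] px800 [ 766. -784.]
jug [-0.0032 -0.0005  0.0746] px800 [401. 319.]
```

View pics/w3.png

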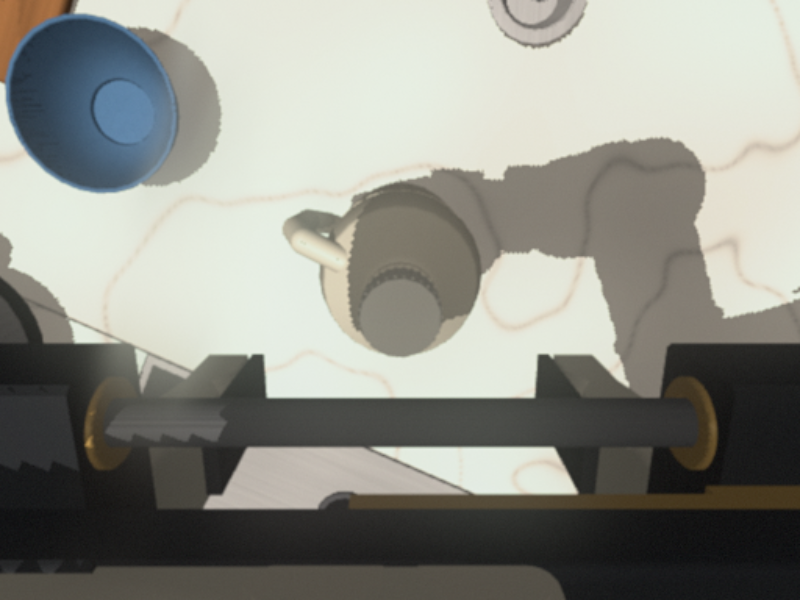

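The jug cap is centred at about (401,316), 3 px from the prediction (about 1 mm). The fingers straddle it clear of the handle, so I'll descend and grip.

Request:
{"fn": "arm_command", "kwargs": {"moves": [{"x":-0.002,"y":-0.0005,"z":0.025,"rx":0,"ry":0,"rz":0,"gripper":1},{"x":0,"y":0,"z":0.025,"rx":0,"ry":0,"rz":0,"gripper":1},{"x":0,"y":0,"z":0.025,"rx":0,"ry":0,"rz":0,"gripper":1},{"x":0,"y":0,"z":0.0235,"rx":0,"ry":0,"rz":0,"gripper":1},{"x":0,"y":0,"z":0,"rx":0,"ry":0,"rz":0,"gripper":0.3},{"x":0,"y":0,"z":0,"rx":0,"ry":0,"rz":0,"gripper":0.3},{"x":0,"y":0,"z":0,"rx":0,"ry":0,"rz":0,"gripper":0.3},{"x":0,"y":0,"z":0,"rx":0,"ry":0,"rz":0,"gripper":0.3},{"x":0,"y":0,"z":0,"rx":0,"ry":0,"rz":0,"gripper":0.3},{"x":0,"y":0,"z":0,"rx":0,"ry":0,"rz":0,"gripper":0.3}], "squeeze": 25}}

```text
time: 5.18
ee_pos: [0.4779, 0.2441, 0.2222]
tcp_rot: [2.666, -1.66, -0.001]
wrist_force: [-3.8, -1.5, 3.8]
opening: 0.0383
grip_force: 25.0
```

```bash
cat > st.py <<'E'
from plant import arm
s=arm.read_state()
for k in("time","ee_pos","tcp_rot","wrist_force","ft_torque","opening","grip_force","joint_positions"): print(k,s[k] if not hasattr(s[k],"round") else s[k].round(4))
E
python3 st.py
```

```text
time 5.175
ee_pos [0.4779 0.2441 0.2222]
tcp_rot [ 2.6662e+00 -1.6603e+00 -6.0000e-04]
wrist_force [-3.7817 -1.5215  3.8107]
ft_torque [-0.3396  1.3955 -0.0051]
opening 0.03832493358101657
grip_force 25.000649392604828
joint_positions [ 8.3750e-01  1.3450e-01 -2.9870e-01 -3.0000e-04 -1.1383e+00 -3.8050e-01]
```

Gripped. Turning clockwise, with a small descent to follow the thread.

Request:
{"fn": "arm_command", "kwargs": {"moves": [{"x":0,"y":0,"z":0.0003,"rx":0,"ry":0,"rz":8,"gripper":0.3},{"x":0,"y":0,"z":0.0003,"rx":0,"ry":0,"rz":8,"gripper":0.3},{"x":0,"y":0,"z":0.0003,"rx":0,"ry":0,"rz":8,"gripper":0.3},{"x":0,"y":0,"z":0.0003,"rx":0,"ry":0,"rz":8,"gripper":0.3},{"x":0,"y":0,"z":0,"rx":0,"ry":0,"rz":0,"gripper":0.3}]}}

```text
time: 5.8
ee_pos: [0.4784, 0.2442, 0.2212]
tcp_rot: [-2.107, 2.33, -0.0]
wrist_force: [-0.9, -1.8, 3.2]
opening: 0.0386
grip_force: 25.0
```

```bash
python3 st.py
```

```text
time 5.8
ee_pos [0.4784 0.2442 0.2212]
tcp_rot [-2.1067e+00  2.3302e+00 -5.0000e-04]
wrist_force [-0.8862 -1.7645  3.1773]
ft_torque [-0.4167  0.4621 -0.0739]
opening 0.0385610978105356
grip_force 25.001749992370605
joint_positions [ 8.3730e-01  1.3550e-01 -3.0030e-01  4.0000e-04 -1.1347e+00 -9.3820e-01]
```

Request:
{"fn": "arm_command", "kwargs": {"moves": [{"x":0,"y":0,"z":0.0003,"rx":0,"ry":0,"rz":7,"gripper":0.3},{"x":0,"y":0,"z":0.0002,"rx":0,"ry":0,"rz":7,"gripper":0.3},{"x":0,"y":0,"z":0,"rx":0,"ry":0,"rz":0,"gripper":0.3}]}}

```text
time: 6.18
ee_pos: [0.4787, 0.2441, 0.2207]
tcp_rot: [-1.81, 2.567, -0.001]
wrist_force: [0.4, -1.5, 3.3]
opening: 0.0383
grip_force: 25.0
```

```bash
python3 st.py|grep -E "ft|wrist|joint"
```

```text
wrist_force [ 0.3859 -1.5346  3.2689]
ft_torque [-0.7351 -0.1554 -0.1424]
joint_positions [ 8.3710e-01  1.3600e-01 -3.0100e-01  7.0000e-04 -1.1334e+00 -1.1799e+00]
```

Request:
{"fn": "arm_command", "kwargs": {"moves": [{"x":0,"y":0,"z":0.0003,"rx":0,"ry":0,"rz":7,"gripper":0.3},{"x":0,"y":0,"z":0.0002,"rx":0,"ry":0,"rz":7,"gripper":0.3},{"x":0,"y":0,"z":0,"rx":0,"ry":0,"rz":0,"gripper":0.3}]}}

```text
time: 6.55
ee_pos: [0.4794, 0.2449, 0.2206]
tcp_rot: [-1.486, 2.765, -0.0]
wrist_force: [4.7, -0.0, 3.0]
opening: 0.0381
grip_force: 25.0
```

```bash
python3 st.py|grep -E "ft|wrist|joint"
```

```text
wrist_force [ 4.6747 -0.0262  3.0203]
ft_torque [ 0.0444 -1.4703  0.5504]
joint_positions [ 8.3740e-01  1.3660e-01 -3.0090e-01  1.1000e-03 -1.1309e+00 -1.4225e+00]
```

Request:
{"fn": "arm_command", "kwargs": {"moves": [{"x":0,"y":0,"z":0,"rx":0,"ry":0,"rz":6,"gripper":0.3},{"x":0,"y":0,"z":0,"rx":0,"ry":0,"rz":6,"gripper":0.3},{"x":0,"y":0,"z":0,"rx":0,"ry":0,"rz":0,"gripper":0.3}]}}

```text
time: 6.92
ee_pos: [0.4798, 0.2448, 0.2206]
tcp_rot: [-1.188, 2.905, -0.0]
wrist_force: [7.3, -1.9, 1.8]
opening: 0.0378
grip_force: 25.0
```

```bash
python3 st.py|grep -E "ft|wrist|joint"
```

```text
wrist_force [ 7.2746 -1.8578  1.8381]
ft_torque [-0.3058 -2.4945  0.5852]
joint_positions [ 0.837   0.1368 -0.3009  0.0018 -1.1305 -1.6319]
```

The torque has levelled off at about 0.58 Nm with the pads slipping, after 72° of turn, so the cap is at its stop. Releasing and rising.

Request:
{"fn": "arm_command", "kwargs": {"moves": [{"x":0,"y":0,"z":0,"rx":0,"ry":0,"rz":0,"gripper":1},{"x":0,"y":0,"z":0,"rx":0,"ry":0,"rz":0,"gripper":1},{"x":0,"y":0,"z":0,"rx":0,"ry":0,"rz":0,"gripper":1},{"x":0,"y":0,"z":0,"rx":0,"ry":0,"rz":0,"gripper":1},{"x":0,"y":0,"z":-0.04,"rx":0,"ry":0,"rz":0,"gripper":1},{"x":0,"y":0,"z":-0.05,"rx":0,"ry":0,"rz":0,"gripper":1},{"x":0,"y":0,"z":0,"rx":0,"ry":0,"rz":0,"gripper":1}]}}

```text
time: 7.8
ee_pos: [0.4798, 0.2453, 0.3141]
tcp_rot: [-1.18, 2.904, 0.003]
wrist_force: [-1.0, 0.1, -0.6]
opening: 0.0873
grip_force: 0.0
```

```bash
python3 look.py s2 side; python3 st.py|grep -E "open|joint"
python3 - <<'E'
import pickle,cv2,numpy as np
a=pickle.load(open("d0.pkl","rb"))["side"]["img"];b=pickle.load(open("s2.pkl","rb"))[0]["img"]
cv2.imwrite("pics/cmp.png",np.hstack([cv2.resize(i[225:285,190:240],None,fx=8,fy=8,interpolation=0) for i in(a,b)])[:,:,::-1])
E
```

```text
[0.4788 0.2448 0.3116] [ 0.837  0.084 -0.153 -0.    -1.331 -1.637] 7.85
bot [ 0.2664 -0.3591  0.1375] px800 [445. 258.]
jug [ 0.0014 -0.      0.0656] px800 [349. 388.]
opening 0.0872050546904284
joint_positions [ 0.8373  0.0837 -0.1528 -0.     -1.3305 -1.6367]
```

View pics/cmp.png

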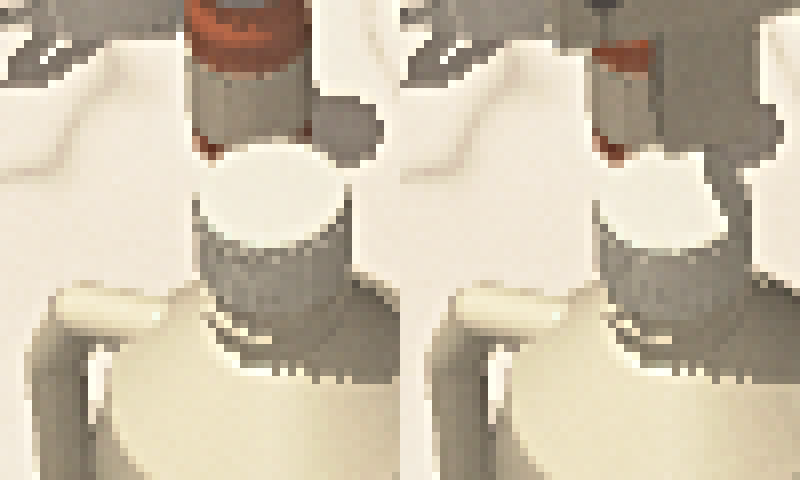

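The cap now sits about 1 px (about 2 mm) lower than at the start, as it should when tight. On to the bottle.

Request:
{"fn": "arm_command", "kwargs": {"moves": [{"x":0.0296,"y":-0.0399,"z":0,"rx":0,"ry":0,"rz":0,"gripper":1},{"x":0.0296,"y":-0.0399,"z":0,"rx":0,"ry":0,"rz":0,"gripper":1},{"x":0.0296,"y":-0.0399,"z":0,"rx":0,"ry":0,"rz":0,"gripper":1},{"x":0.0296,"y":-0.0399,"z":0,"rx":0,"ry":0,"rz":0,"gripper":1},{"x":0.0296,"y":-0.0399,"z":0,"rx":0,"ry":0,"rz":0,"gripper":1},{"x":0.0296,"y":-0.0399,"z":0,"rx":0,"ry":0,"rz":0,"gripper":1},{"x":0.0296,"y":-0.0399,"z":0,"rx":0,"ry":0,"rz":0,"gripper":1},{"x":0.0296,"y":-0.0399,"z":0,"rx":0,"ry":0,"rz":0,"gripper":1},{"x":0.0296,"y":-0.0399,"z":0,"rx":0,"ry":0,"rz":0,"gripper":1},{"x":0,"y":0,"z":0,"rx":0,"ry":0,"rz":0,"gripper":1},{"x":0,"y":0,"z":0,"rx":0,"ry":0,"rz":0,"gripper":1}]}}

```text
time: 9.22
ee_pos: [0.5369, -0.1989, 0.3087]
tcp_rot: [1.18, -2.91, -0.002]
wrist_force: [-0.1, -0.4, 0.3]
opening: 0.0876
grip_force: 0.0
```

```bash
python3 look.py w4 wrist
```

```text
[ 0.5371 -0.1984  0.3091] [-0.013  0.148 -0.084 -0.    -1.34  -0.787] 9.275
bot [-0.0013 -0.0009  0.1361] px800 [398. 285.]
jug [-0.266   0.3583  0.0634] px800 [1026.  765.]
```

View pics/w4.png

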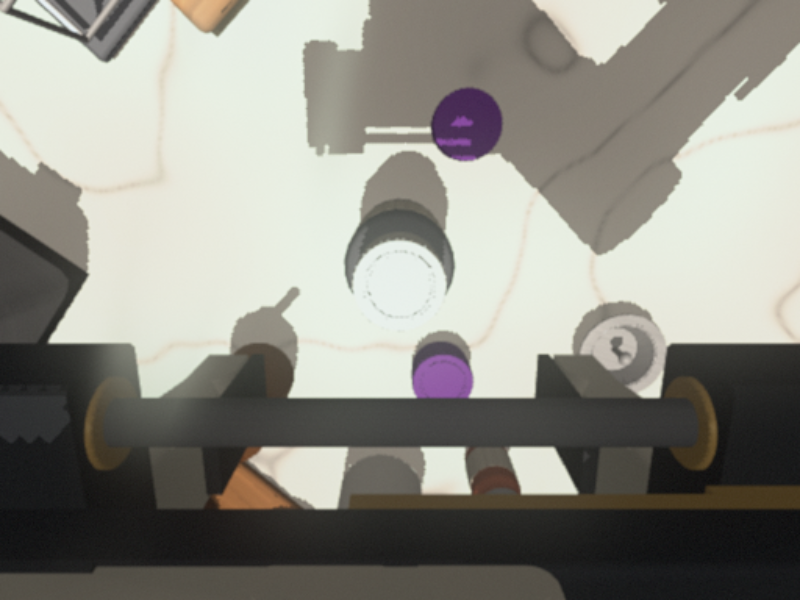

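The cap is centred at about (400,285), 2 px from the prediction, with nothing else under the fingers. Descending and gripping.

Request:
{"fn": "arm_command", "kwargs": {"moves": [{"x":-0.001,"y":-0.001,"z":0.04,"rx":0,"ry":0,"rz":0,"gripper":1},{"x":0,"y":0,"z":0.04,"rx":0,"ry":0,"rz":0,"gripper":1},{"x":0,"y":0,"z":0.04,"rx":0,"ry":0,"rz":0,"gripper":1},{"x":0,"y":0,"z":0.03,"rx":0,"ry":0,"rz":0,"gripper":1},{"x":0,"y":0,"z":0.017,"rx":0,"ry":0,"rz":0,"gripper":1},{"x":0,"y":0,"z":0,"rx":0,"ry":0,"rz":0,"gripper":0.4},{"x":0,"y":0,"z":0,"rx":0,"ry":0,"rz":0,"gripper":0.4},{"x":0,"y":0,"z":0,"rx":0,"ry":0,"rz":0,"gripper":0.4},{"x":0,"y":0,"z":0,"rx":0,"ry":0,"rz":0,"gripper":0.4},{"x":0,"y":0,"z":0,"rx":0,"ry":0,"rz":0,"gripper":0.4},{"x":0,"y":0,"z":0,"rx":0,"ry":0,"rz":0,"gripper":0.4}], "squeeze": 45}}

```text
time: 10.65
ee_pos: [0.5391, -0.199, 0.1436]
tcp_rot: [-1.181, 2.91, -0.001]
wrist_force: [-2.2, 1.6, 5.7]
opening: 0.0535
grip_force: 45.0
```

Request:
{"fn": "arm_command", "kwargs": {"moves": [{"x":0,"y":0,"z":0.002,"rx":0,"ry":0,"rz":0,"gripper":0.4},{"x":0,"y":0,"z":0.0025,"rx":0,"ry":0,"rz":0,"gripper":0.4},{"x":0,"y":0,"z":0,"rx":0,"ry":0,"rz":0,"gripper":0.4}]}}

```text
time: 11.02
ee_pos: [0.5394, -0.1991, 0.1397]
tcp_rot: [-1.181, 2.91, -0.002]
wrist_force: [-3.3, 2.3, 10.6]
opening: 0.0531
grip_force: 45.0
```

```bash
python3 st.py
```

```text
time 11.025
ee_pos [ 0.5394 -0.1991  0.1397]
tcp_rot [-1.1814e+00  2.9097e+00 -1.6000e-03]
wrist_force [-3.3369  2.3038 10.6363]
ft_torque [1.1724 1.1157 0.0628]
opening 0.053116837886380414
grip_force 45.0132418773137
joint_positions [-1.320e-02  2.667e-01 -3.326e-01  6.000e-04 -9.700e-01 -7.865e-01]
```

Request:
{"fn": "arm_command", "kwargs": {"moves": [{"x":0,"y":0,"z":0.002,"rx":0,"ry":0,"rz":0,"gripper":0.4},{"x":0,"y":0,"z":0.0015,"rx":0,"ry":0,"rz":0,"gripper":0.4},{"x":0,"y":0,"z":0,"rx":0,"ry":0,"rz":0,"gripper":0.4}]}}

```text
time: 11.4
ee_pos: [0.5402, -0.1995, 0.1382]
tcp_rot: [-1.182, 2.908, -0.004]
wrist_force: [-5.1, 5.1, 22.4]
opening: 0.0534
grip_force: 45.0
```

```bash
python3 st.py|grep -E "ee|wrist|ft"
```

```text
ee_pos [ 0.5402 -0.1995  0.1382]
wrist_force [-5.0951  5.1266 22.3506]
ft_torque [ 1.6819  2.344  -0.0206]
```

Bottomed at 22 N. Turning counterclockwise 60°.

Request:
{"fn": "arm_command", "kwargs": {"moves": [{"x":0,"y":0,"z":0,"rx":0,"ry":0,"rz":-6,"gripper":0.4},{"x":0,"y":0,"z":0,"rx":0,"ry":0,"rz":-6,"gripper":0.4},{"x":0,"y":0,"z":0,"rx":0,"ry":0,"rz":-6,"gripper":0.4},{"x":0,"y":0,"z":0,"rx":0,"ry":0,"rz":-6,"gripper":0.4},{"x":0,"y":0,"z":0,"rx":0,"ry":0,"rz":0,"gripper":0.4}]}}

```text
time: 12.02
ee_pos: [0.5404, -0.1997, 0.1379]
tcp_rot: [-1.763, 2.598, -0.006]
wrist_force: [-5.0, 2.0, 18.6]
opening: 0.0534
grip_force: 45.0
```

```bash
python3 st.py|grep -E "ee|wrist|ft"
```

```text
ee_pos [ 0.5404 -0.1997  0.1379]
wrist_force [-5.0081  1.972  18.609 ]
ft_torque [0.6953 1.6341 0.2029]
```

Request:
{"fn": "arm_command", "kwargs": {"moves": [{"x":0,"y":0,"z":0,"rx":0,"ry":0,"rz":-7,"gripper":0.4},{"x":0,"y":0,"z":0,"rx":0,"ry":0,"rz":-7,"gripper":0.4},{"x":0,"y":0,"z":0,"rx":0,"ry":0,"rz":-7,"gripper":0.4},{"x":0,"y":0,"z":0,"rx":0,"ry":0,"rz":-7,"gripper":0.4},{"x":0,"y":0,"z":0,"rx":0,"ry":0,"rz":-7,"gripper":0.4},{"x":0,"y":0,"z":0,"rx":0,"ry":0,"rz":0,"gripper":0.4}]}}

```text
time: 12.78
ee_pos: [0.5404, -0.1998, 0.1379]
tcp_rot: [-2.463, 1.948, -0.007]
wrist_force: [-3.7, 1.3, 17.1]
opening: 0.0534
grip_force: 45.0
```

```bash
python3 st.py|grep -E "ee|wrist|ft|joint"; python3 look.py s3 side; python3 - <<'E'
import pickle,cv2,numpy as np
a=pickle.load(open("d0.pkl","rb"))["side"]["img"];b=pickle.load(open("s3.pkl","rb"))[0]["img"]
cv2.imwrite("pics/cmp2.png",np.hstack([cv2.resize(i[145:225,255:315],None,fx=6,fy=6,interpolation=0) for i in(a,b)])[:,:,::-1])
E
```

```text
ee_pos [ 0.5404 -0.1998  0.1379]
wrist_force [-3.6727  1.3298 17.1121]
ft_torque [0.6151 1.6593 0.1733]
joint_positions [-0.0135  0.2685 -0.3353  0.0021 -0.9629  0.245 ]
[ 0.5404 -0.1998  0.1379] [-0.013  0.269 -0.335  0.002 -0.963  0.244] 12.825
bot [-0.0021  0.0013 -0.0351] px800 [445. 258.]
jug [-0.446  -0.0415 -0.1092] px800 [349. 388.]
```

View pics/cmp2.png

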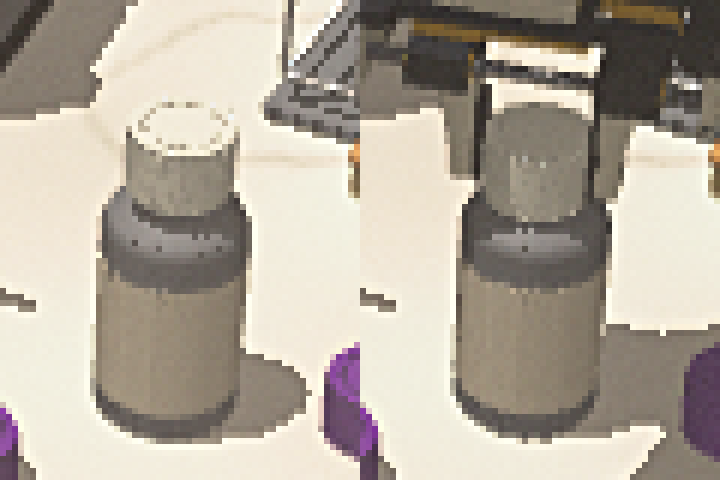

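Bottle upright and in place, cap turned 59°. I'll lift a little and watch the load.

Request:
{"fn": "arm_command", "kwargs": {"moves": [{"x":0,"y":0,"z":-0.003,"rx":0,"ry":0,"rz":0,"gripper":0.4},{"x":0,"y":0,"z":-0.003,"rx":0,"ry":0,"rz":0,"gripper":0.4},{"x":0,"y":0,"z":-0.004,"rx":0,"ry":0,"rz":0,"gripper":0.4},{"x":0,"y":0,"z":0,"rx":0,"ry":0,"rz":0,"gripper":0.4},{"x":0,"y":0,"z":0,"rx":0,"ry":0,"rz":0,"gripper":0.4}]}}

```text
time: 13.45
ee_pos: [0.5393, -0.1991, 0.1449]
tcp_rot: [-2.461, 1.952, -0.001]
wrist_force: [1.4, -0.9, 3.5]
opening: 0.0535
grip_force: 45.0
```

Request:
{"fn": "arm_command", "kwargs": {"moves": [{"x":0,"y":0,"z":-0.003,"rx":0,"ry":0,"rz":0,"gripper":0.4},{"x":0,"y":0,"z":-0.003,"rx":0,"ry":0,"rz":0,"gripper":0.4},{"x":0,"y":0,"z":0,"rx":0,"ry":0,"rz":0,"gripper":0.4},{"x":0,"y":0,"z":0,"rx":0,"ry":0,"rz":0,"gripper":0.4}]}}

```text
time: 13.95
ee_pos: [0.5385, -0.1989, 0.1505]
tcp_rot: [2.461, -1.952, -0.001]
wrist_force: [0.6, 0.9, -1.4]
opening: 0.0535
grip_force: 45.0
```

The load is only the cap's weight, so it is free. Lifting it straight to about 8 cm above the mouth.

Request:
{"fn": "arm_command", "kwargs": {"moves": [{"x":0,"y":0,"z":-0.01,"rx":0,"ry":0,"rz":0,"gripper":0.4},{"x":0,"y":0,"z":-0.012,"rx":0,"ry":0,"rz":0,"gripper":0.4},{"x":0,"y":0,"z":-0.016,"rx":0,"ry":0,"rz":0,"gripper":0.4},{"x":0,"y":0,"z":-0.016,"rx":0,"ry":0,"rz":0,"gripper":0.4},{"x":0,"y":0,"z":-0.016,"rx":0,"ry":0,"rz":0,"gripper":0.4},{"x":0,"y":0,"z":-0.01,"rx":0,"ry":0,"rz":0,"gripper":0.4},{"x":0,"y":0,"z":-0.006,"rx":0,"ry":0,"rz":0,"gripper":0.4},{"x":0,"y":0,"z":0,"rx":0,"ry":0,"rz":0,"gripper":0.4},{"x":0,"y":0,"z":0,"rx":0,"ry":0,"rz":0,"gripper":0.4},{"x":0,"y":0,"z":0,"rx":0,"ry":0,"rz":0,"gripper":0.4}]}}

```text
time: 15.2
ee_pos: [0.5386, -0.199, 0.2363]
tcp_rot: [2.461, -1.952, -0.001]
wrist_force: [-0.2, 0.5, -1.1]
opening: 0.0532
grip_force: 45.0
```

```bash
python3 st.py|grep -E "ee|rot|wrist|grip"; python3 look.py s4 side
```

```text
ee_pos [ 0.5386 -0.199   0.2363]
tcp_rot [ 2.4611e+00 -1.9518e+00 -1.3000e-03]
wrist_force [-0.1592  0.4612 -1.0518]
grip_force 45.000785153824836
[ 0.5387 -0.199   0.2364] [-0.013  0.188 -0.2   -0.    -1.184  0.243] 15.25
bot [-0.001  -0.0001  0.0634] px800 [445. 258.]
jug [-0.4451 -0.0418 -0.0095] px800 [349. 388.]
```

View pics/s4.png

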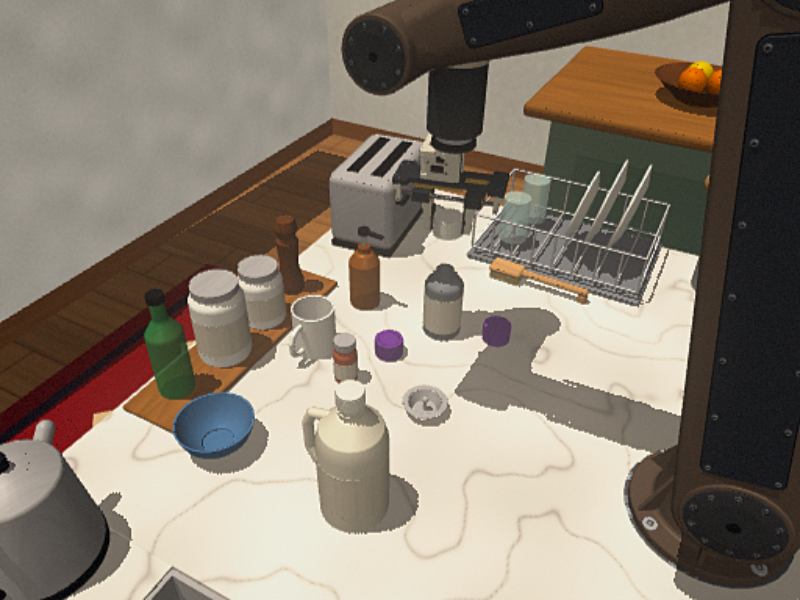

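The picture shows the cap in the gripper at (448,222), above the open bottle, whose bare neck is at (445,275). The bottle and everything else stand where they were. Handing in.

```bash
python3 -c "
from plant import arm
print(arm.finish_job())"
```

```text
the job is handed in; nothing more can be done
None
```

I screwed the jug cap down to its stop and let go, then pressed, turned and lifted off the drain opener's safety cap; at hand-in (about 15 s) the gripper held it about 8 cm above the open mouth, with the bottle and everything else in place.

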